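# Couple the circuit-board holder's head onto its ball base and latch it

## Task

Put the circuit-board holder back together: pick up its head by the rail, lower the socket onto the ball of the base and press it down until it has gone past its sprung catch and sits fully home on the ball, then let go and press the latch lever all the way down. Feel your way: push down on neither the head nor the lever with more than 15 N, and leave the other things on the bench where they are.

Things in the scene. Friction and masses are not known exactly. Their poses are not given: they have to be found in the camera images.
- head: The loose holder head, 0.5 to 0.63 kg, standing on the bench: aluminium socket 72 mm wide at its flanged rim, 50 mm above, 45 mm tall; above it a neck and a steel rail along the head's y (190 mm long) with a black jaw at each end (inner faces 76 mm from the middle, tops 109 mm above the rim). Origin: centre of the socket's rim; z up its axis; +x towards the latch lever.
- rail_mid (a point): Middle of the rail, on the socket's axis, 76 mm above the rim: the place to grip from above. The rail is 14 mm wide (along the head's x, the way to close the fingers) and 16 mm high.
- bore (a point): Point on the socket's axis 20 mm above its rim, where the ball's centre lies when the head is fully home. The bore is 31.6 mm across and its mouth flares to 40 mm in the last 8 mm. Home, the bore's ceiling rests on the ball and the rim hangs 1 mm above the post's collar.
- seat_pad: Steel pad, 30 mm wide, closing the top of the bore inside the socket, 35 mm above the rim: it comes to rest on the top of the ball when the head is home. Origin: middle of its underside. Pressed on the ball it gives less than 1 mm, so the push rises fast there.
- catch (a point): Middle of the catch: two sprung roller plungers in the bore's wall, 18 mm above the rim. They meet the ball when the head is 11 mm above home. Pushing past them loads the ball with up to 10 to 15 N (the head's weight, about 5 N, included), hardest 7 mm above home; from about 3 mm above home it sinks home, held there by some 6 N. Left higher, the head stays perched.
- base: Fixed base of the holder, screwed to the bench: grey cast disc 110 mm wide, with a column 42 mm wide up to 50 mm height and a small clamp screw standing 41 mm out from the axis at 42 mm height. From the column rises a steel post 25 mm wide with a round collar 72 mm wide and 6 mm thick, and above it a 30 mm ball on an 18 mm neck. Origin: centre of the underside, on the post's axis.
- base_axis (a point): Middle of the column's top, 50 mm above the bench, on the axis of base, post and ball. It does not tell the ball's height: the post is clamped at an unknown height, the ball's centre 80 to 116 mm above the bench (collar's top 21 mm lower). The head's rim is thus home anywhere from 60 to 96 mm above the bench: to be felt or seen.
- lever (a joint): Latch lever of the head, rad: 0 raised (40 degrees above level), 0.75 pressed fully down to its stop (about level). It turns about a pin along the head's y, 21 mm from the socket's axis on the head's +x side and 16 mm above the rim. It stays where it is left; moving it takes about 2 to 4 N at its tip. With the head home its tongue swings in under the ball.
- paddle: The lever's flat end, the place to press (20 mm along the lever, 22 mm across, 6 mm thick). Origin: middle of its top, 51 mm from the lever's pin; its z points out of the top. Raised, it is 57 mm from the socket's axis and 53 mm above the rim; pressed down, 72 mm from the axis and 18 mm above the rim.
- electrode: Bystander: steel cylinder 36 mm across and 120 mm long, lying; origin under its middle.
- screwdriver: Bystander: black-handled screwdriver 170 mm long, lying; origin under its middle.
- circuit_board: Bystander: copper-brown circuit board 100 x 80 mm with parts on it; origin under its middle.
- battery: Bystander: small block battery 26 x 48 x 17 mm, lying; origin under its middle.
Mind the look-alikes: they are no part of the job. Of the things that look like the head, the largest one is meant.

How it is judged:
By the outcome, as a careful person would: the job done as asked, in the order asked, and still so for the second after the job is handed in, with the robot touching nothing.
It also fails if it takes over 59 s, if anything falls off the work surface, if the arm or the gripper's body presses on something with over 40 N, if the wrist force passes 120 N, or if a joint passes its speed limit or range.

## Robot

A 6-joint arm with a two-finger parallel gripper is mounted at the origin on the work surface. World frame = base frame: x ahead of the robot, y to its left, z up, the work surface at z = 0. Lengths are in m, angles in rad, forces in N, time in s.
With the tool pointing down it reaches from about 0.35 to 0.85 m from the base axis. Payload 8.1 kg.
Tool frame: the origin (TCP) lies on the mounting face of the last link; the fingertips stand 186 mm ahead of it and the grasp point (between the pads) lies 167 mm ahead of it; z points along the fingers, y is the line along which they close (so a half turn about z gives the same grasp; the last joint's range is limited). The gripper opens to 93 mm and grips with 3 to 60 N. Pads are 15 mm wide; open, the fingers measure 128 mm over their backs; the gripper's body (75 mm by 188 mm) begins 65 mm behind the grasp point.
Start: joints at [-1.213, 0.13, 1.488, -0, 1.523, -0.085], TCP at [0.257, -0.542, 0.405] pointing down, gripper open.
Joint ranges: [-2.96, 2.96], [-0.89, 2.26], [0.02, 2.5], [-1.34, 4.48], [0, 2.73], [-2.66, 2.66]. Speed limits (rad/s): [2.39, 2.39, 2.79, 3.14, 3.14, 3.14].

## Interface

Orientations are given as a rotation vector (axis times angle).
In Python, from plant import * gives the robot as it stands. The module is installed in compiled form; this text tells all that it offers.
- The arm moves only by the tool arm_command, never from a script. Its argument "increments" is a list of rows, each a list of 6 numbers: the shift along the tool's x, y, z in units of 0.2 m (1.0 is 0.2 m), then the turn, a rotation vector about the tool's x, y, z in units of pi rad (1.0 is pi rad). A call has exactly 5 rows; each row is the pose to reach, as a shift and turn from the pose commanded when the call began, along the tool's axes at that moment, turning the shorter way round; what a row does not reach only later rows make up. A row lasts 1/8 s, in which the tool goes at most 62.5 mm and 10.7 degrees, less where a joint would pass 70% of its speed; a pose out of reach is approached as far as the arm can. A call with a number of a shift or a turn outside -1 to 1 is refused whole. A call with a gripper value outside its range is refused whole. "fingers" is the closure, from -1 (fully open) to 1 (shut), set as the call begins (left out, the last holds). The fingers move at their own pace and stop on an object; "force" is the grip in N (left out, the last holds). Time passes only in rows, so rows that repeat a pose let the fingers close, or fill a call up. It gives the time, the measured TCP pose, the force, the opening and the grip force at its end, in the units of the state.
- read_state(): the state, without advancing time (a new reading comes with each control period).
- read_camera(name): name is "scene" or "top" or "wrist"; returns a dict with "image" (384x512x3 uint8, red, green, blue), "fx", "fy", "cx", "cy" (pixels), "T" (4x4, takes a point from camera to world coordinates). Camera axes: x right, y down, z forward; pixel columns grow to the right and rows downward; lengths in m; the calibration is good to about 2 mm. A picture is of the moment at which its call begins. There is no depth.
- close_job(): hands the job in; it is judged then, once.
The state is a dict: "t": time; "q": joint angles; "dq": joint speeds; "joint_torque": joint torques, N m; "tool_pos": TCP position; "orientation": TCP orientation; "force": force on the tool from outside, world axes, zero at the start; "wrist_torque": the same for the moment, N m; "opening": finger opening in m; "gripper_force": force on a finger pad.
Only numpy, scipy, OpenCV 4.12 (cv2) and the standard library are available. Lean on these libraries where they do the work, as an engineer would, in place of code of your own. Each camera call takes 0.05 s, during which the arm holds its last target. There are 200 camera calls.

## Working session

There is one attempt and no reset: what is moved stays moved. The work goes in short steps, Python scripts to look and compute and a tool call to move; the robot and the scene stay as the last step left them, time stands still between calls to the robot, and variables do not carry over. Pictures are saved under pics/ and viewed, at most 10 in all, crops included, and the job is handed in when it is done.

Besides the shell and the picture viewer there is one more tool, called after "Call:" in YAML: its name, and indented under it one key for each argument. arm_command: Moves the arm, as the interface text tells. Shifts and turns lie within -1 to 1; 1 stands for 0.2 m of shift or pi rad of turn. Its arguments: {"type":"object","properties":{"increments":{"type":"array","items":{"type":"array","items":{"type":"number","minimum":-1,"maximum":1}}},"fingers":{"type":"number"},"force":{"type":"number"}},"required":["increments"]}

```bash
mkdir -p pics
cat > h.py <<'E'
from plant import *
import numpy as np, cv2
from scipy.spatial.transform import Rotation as R
def cam(n):
    c=read_camera(n); return c
def ray(c,u,v):
    d=np.array([(u-c['cx'])/c['fx'],(v-c['cy'])/c['fy'],1.]); T=np.array(c['T'])
    return T[:3,3],T[:3,:3]@d
def onz(c,u,v,z):
    o,d=ray(c,u,v); return o+d*(z-o[2])/d[2]
def proj(c,p):
    T=np.array(c['T']); q=T[:3,:3].T@(np.array(p)-T[:3,3]); return np.array([c['fx']*q[0]/q[2]+c['cx'],c['fy']*q[1]/q[2]+c['cy']])
E
python3 - <<'E'
from h import *
import pickle
np.set_printoptions(precision=4,suppress=True)
for n in ("scene","top"):
    c=cam(n); pickle.dump(c,open(n+'.pkl','wb'))
    cv2.imwrite(f'pics/{n}0.png',cv2.resize(c['image'][:,:,::-1],(800,600),interpolation=cv2.INTER_CUBIC))
    print(n,c['fx'],c['cx'],c['cy'],np.array(c['T']))
s=read_state();print(s['tool_pos'],s['orientation'],s['force'],s['t'],s['opening'])
E
```

```text
scene 480.2828814410062 254.76210767856418 191.65887264370735 [[-0.5821  0.6249 -0.5202  1.24  ]
 [ 0.8129  0.4332 -0.3892  0.487 ]
 [-0.0178 -0.6495 -0.7602  1.0135]
 [ 0.      0.      0.      1.    ]]
top 484.38331736358026 253.420035573784 189.97352396211656 [[-0.0218 -0.9947  0.1005  0.4674]
 [-0.9995  0.0238  0.0191 -0.0054]
 [-0.0214 -0.1001 -0.9948  1.3148]
 [ 0.      0.      0.      1.    ]]
[ 0.257  -0.5419  0.4038] [-3.0633 -0.6895  0.0004] [ 0.5891 -0.3563  0.0999] 0.1 0.09280370757501742
```

View pics/scene0.png

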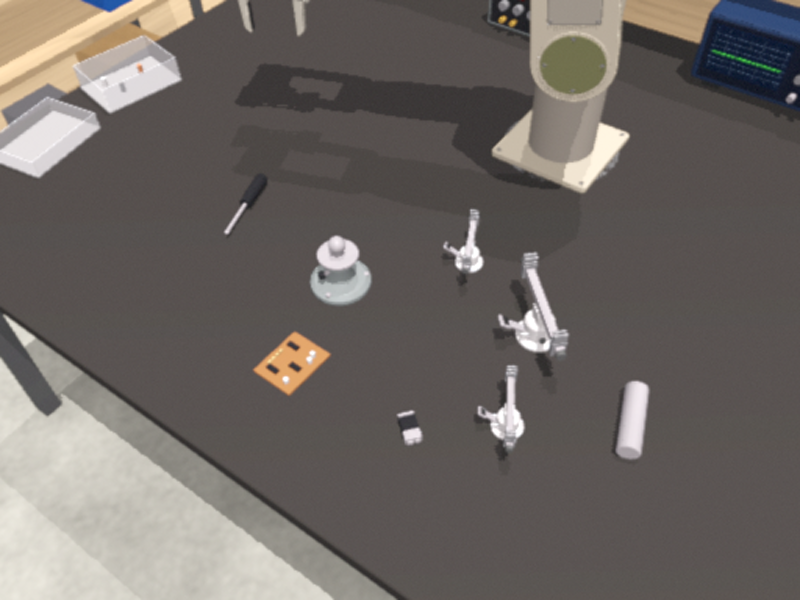

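View pics/top0.png

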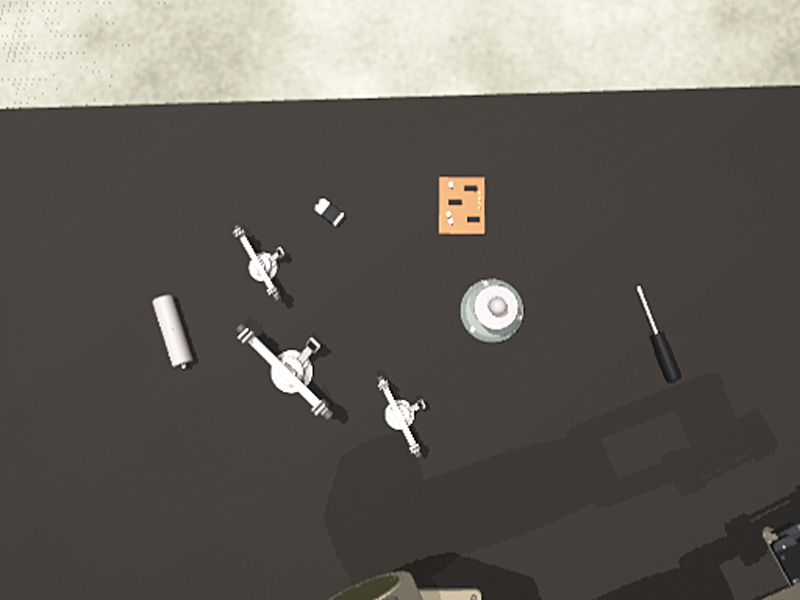

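Scene view: three head-like things, in the top view (800x600) at (263,265), (291,370) and (400,414). The one at (291,370) (scene (535,320)) has by far the longest rail, about 110 px against 70, so it is the largest and the one meant. The base is at top (492,310), scene (340,270), with its ball at top (497,306) and scene (337,243). I'll confirm with one enlarged crop.

Run:
```python
from h import *
import pickle
S=pickle.load(open('scene.pkl','rb'));T=pickle.load(open('top.pkl','rb'))
def crop(c,x,y,w,h): return cv2.resize(c['image'][y:y+h,x:x+w,::-1],(400,300),interpolation=cv2.INTER_CUBIC)
# 80x60 crops, 5x
a=np.hstack([crop(T,146,205,80,60),crop(T,275,168,80,60)])
b=np.hstack([crop(S,305,165,80,60),crop(S,178,140,80,60)])
cv2.imwrite('pics/crop1.png',np.vstack([a,b]))
for n,c in (('S',S),('T',T)):
    im=c['image'];hsv=cv2.cvtColor(im,cv2.COLOR_RGB2HSV)
    m=(hsv[:,:,2]>110).astype(np.uint8)
    k,l,st,ce=cv2.connectedComponentsWithStats(m)
    for i in range(1,k):
        x,y,w,h,ar=st[i]
        if 60<ar<5000: print(n,st[i],ce[i].round(1))
```

```text
S [128   0  17   8  86] [134.3   2.6]
S [152   0  10  21 112] [156.7   9.2]
S [187   0  11  23 164] [191.5   9.7]
S [143 130  15  20  81] [149.9 139.6]
S [283 134  27  41 447] [299.4 158.6]
S [ 198  150   40   45 1264] [217.3 174.1]
S [ 318  161   46   67 1152] [343.5 202.6]
S [ 162  212   50   42 1048] [186.5 232. ]
S [305 233  31  55 674] [323.8 264.2]
S [394 243  22  51 805] [404.9 268.5]
S [257 273  14  12 125] [263.7 278.8]
T [ 281  113   29   37 1000] [294.8 131.1]
T [201 127  10  11  68] [205.4 131.4]
T [149 144  33  48 437] [166.5 167.9]
T [ 295  178   40   41 1283] [314.3 198.4]
T [408 183  13  31  75] [413.8 197.7]
T [ 97 189  26  47 589] [109.4 211.1]
T [159 215  53  53 902] [186.7 237.6]
T [242 241  27  51 470] [255.6 265.5]
T [239 366  69  18 503] [273.  378.4]
T [490 373  22  11 123] [503.7 380. ]
```

View pics/crop1.png

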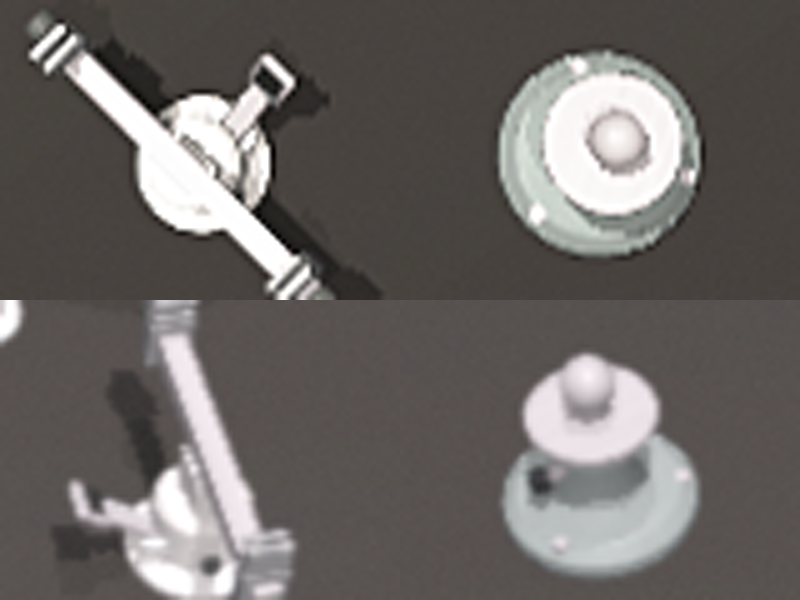

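Crop: the upper-left object is the big head. Its rail runs from (52,40) to (300,280), the rim centre is at about (204,163), and the lever paddle points up-right at (272,78). On the right is the base, with ball centres at (617,140) in the top view and (587,381) in the scene view. It is confirmed as the largest.

Run:
```python
from h import *
import pickle
np.set_printoptions(precision=4,suppress=True)
S=pickle.load(open('scene.pkl','rb'));T=pickle.load(open('top.pkl','rb'))
def px(x0,y0,x,y): return x0+(x+.5)/5-.5, y0+(y+.5)/5-.5
def tri(a,b):
    o1,d1=ray(T,*a);o2,d2=ray(S,*b)
    A=np.c_[d1,-d2];t=np.linalg.lstsq(A,o2-o1,rcond=None)[0]
    p,q=o1+t[0]*d1,o2+t[1]*d2; return (p+q)/2,np.linalg.norm(p-q)
print('ball',tri(px(275,168,217,140),px(178,140,187,81)))
print('collar',tri(px(275,168,213.5,143),px(178,140,192,112)))
print('disc top z?',onz(T,*px(275,168,200,154),0.012))
# rail
g=cv2.cvtColor(T['image'],cv2.COLOR_RGB2GRAY)
a=np.array(px(146,205,52,40));b=np.array(px(146,205,300,280));d=(b-a)/np.linalg.norm(b-a);n=np.array([-d[1],d[0]])
vs,us=np.mgrid[205:265,146:226];P=np.c_[us.ravel(),vs.ravel()]
s=(P-a)@d;e=(P-a)@n;L=np.linalg.norm(b-a)
val=g[P[:,1],P[:,0]].astype(float)
m=(np.abs(e)<5)&(val>130)&(((s>5)&(s<L*.33))|((s>L*.72)&(s<L-4)))
l=cv2.fitLine(P[m].astype(np.float32),cv2.DIST_HUBER,0,.01,.01).ravel();d2=l[:2];p0=l[2:]
rim=np.array(px(146,205,204,163.5));rw=onz(T,*rim,0.002);print('rim',rw)
A=onz(T,*(p0-20*d2),.084);B=onz(T,*(p0+20*d2),.084);u=(B-A)/np.linalg.norm(B-A)
foot=A+((rw-A)[:2]@u[:2])*u;print('rail dir',u,'foot of rim on rail',foot,'off',np.linalg.norm((foot-rw)[:2]))
for q in ((52,40),(300,280),(78,62),(278,262)): print('end',onz(T,*px(146,205,*q),.09))
pw=onz(T,*px(146,205,272,78),.053);print('paddle',pw,(pw-rw)[:2],np.linalg.norm((pw-rw)[:2]))
s=read_state();Rm=R.from_rotvec(s['orientation']).as_matrix();print(Rm, s['tool_pos'])
```

```text
ball (array([ 0.5719, -0.1435,  0.0985]), np.float64(0.0012749441078988464))
collar (array([ 0.5719, -0.1437,  0.0746]), np.float64(0.0030916527028022676))
disc top z? [ 0.5724 -0.1445  0.012 ]
rim [0.4758 0.204  0.002 ]
rail dir [-0.7045 -0.7097  0.    ] foot of rim on rail [0.4762 0.2035 0.084 ] off 0.000655879961241524
end [0.5394 0.2669 0.09  ]
end [0.4159 0.1421 0.09  ]
end [0.5279 0.2537 0.09  ]
end [0.4251 0.153  0.09  ]
paddle [0.5191 0.1599 0.053 ] [ 0.0433 -0.0441] 0.06177293049556497
[[ 0.9036  0.4285 -0.0006]
 [ 0.4285 -0.9036  0.0016]
 [ 0.0001 -0.0017 -1.    ]] [ 0.257  -0.5419  0.4038]
```

Call:
arm_command:
  increments:
    - [0.172, -0.193, 0, 0, 0, 0]
    - [0.345, -0.386, 0, 0, 0, 0]
    - [0.517, -0.58, 0, 0, 0, 0]
    - [0.69, -0.773, 0, 0, 0, 0]
    - [0.862, -0.966, 0, 0, 0, 0]
  fingers: 0.14
  force: 40

```text
t: 0.72
tool_pos: [0.3302, -0.292, 0.4043]
orientation: [-3.065, -0.689, 0.0]
force: [0.3, 0.6, -0.2]
opening: 0.0477
gripper_force: 0.0
```

Call:
arm_command:
  increments:
    - [0.172, -0.193, 0, 0, 0, 0]
    - [0.345, -0.386, 0, 0, 0, 0]
    - [0.517, -0.58, 0, 0, 0, 0]
    - [0.69, -0.773, 0, 0, 0, 0]
    - [0.862, -0.966, 0, 0, 0, 0]

```text
t: 1.35
tool_pos: [0.4031, -0.0436, 0.4046]
orientation: [3.065, 0.69, 0.0]
force: [1.2, 0.2, -0.5]
opening: 0.04
gripper_force: 0.0
```

Call:
arm_command:
  increments:
    - [0.172, -0.193, 0, 0, 0, -0.022]
    - [0.345, -0.386, 0, 0, 0, -0.044]
    - [0.517, -0.58, 0, 0, 0, -0.066]
    - [0.69, -0.773, 0, 0, 0, -0.088]
    - [0.862, -0.966, 0, 0, 0, -0.11]

```text
t: 1.98
tool_pos: [0.4761, 0.205, 0.4044]
orientation: [2.899, 1.21, -0.001]
force: [1.0, -0.1, -0.2]
opening: 0.0401
gripper_force: 0.0
```

Run:
```python
from h import *
import pickle
np.set_printoptions(precision=4,suppress=True)
c=cam('wrist');pickle.dump(c,open('wrist.pkl','wb'))
im=c['image'][:,:,::-1].copy()
h=np.array([.476,.2035,0]);x=np.array([.71,-.705,0]);y=np.array([.705,.71,0])
for p in (h+[0,0,.084],h+76*.001*y+[0,0,.084],h-.076*y+[0,0,.084],h+.057*x+[0,0,.053]):
    q=proj(c,p);print(q);cv2.circle(im,tuple(int(v) for v in q),3,(0,0,255),-1)
for a in np.linspace(0,6.28,60):
    q=proj(c,h+.036*(np.cos(a)*x+np.sin(a)*y));cv2.circle(im,tuple(int(v) for v in q),1,(0,255,0),-1)
cv2.imwrite('pics/w1.png',im);print(read_state()['tool_pos'],np.array(c['T']))
```

```text
[256.7811 178.0655]
[257.0881 103.0761]
[256.5108 244.1128]
[306.016  171.7749]
[0.4766 0.2093 0.4038] [[ 0.7109 -0.6795 -0.1813  0.526 ]
 [-0.7033 -0.6872 -0.1822  0.2572]
 [-0.0008  0.2571 -0.9664  0.3835]
 [ 0.      0.      0.      1.    ]]
```

View pics/w1.png

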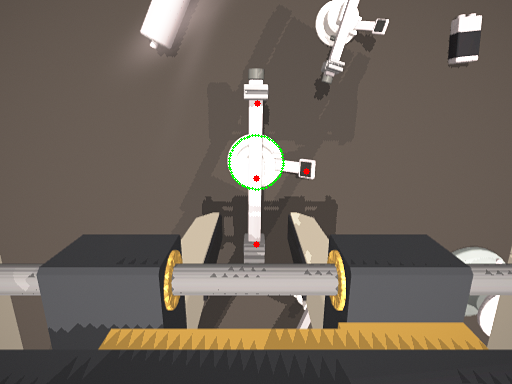

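Wrist picture: rail vertical at column 256, rim ring matches at (256,162), lever paddle at (306,170), so the pose estimate is good.

Call:
arm_command:
  increments:
    - [0, 0, 0.12, 0, 0, 0]
    - [0, 0, 0.26, 0, 0, 0]
    - [0, 0, 0.4, 0, 0, 0]
    - [0, 0, 0.5, 0, 0, 0]
    - [0, 0, 0.5, 0, 0, 0]

```text
t: 2.65
tool_pos: [0.4751, 0.2028, 0.3025]
orientation: [-2.9, -1.206, 0.007]
force: [-0.3, 0.3, -0.2]
opening: 0.0398
gripper_force: 0.0
```

Run:
```python
from h import *
s=read_state();p=np.array(s['tool_pos']);M=R.from_rotvec(s['orientation']).as_matrix()
print(p,s['dq'],(M.T@(np.array([.476,.2035,.243])-p)/.2).round(4),M[:,2],s['force'],s['q'])
```

```text
[0.47507874 0.20283158 0.30248997] [-2.17971314e-03 -2.73129545e-02 -4.37807172e-02 -8.94050788e-05
  2.10136582e-02  8.43926560e-04] [0.0068 0.0016 0.2974] [-0.00438144 -0.00134912 -0.99998949] [-0.33361994  0.26661484 -0.23794416] [ 3.04226790e-01 -1.97684173e-02  1.83420819e+00  2.60647595e-05
  1.33173728e+00  1.08670872e+00]
```

Call:
arm_command:
  increments:
    - [0, 0, 0.1, 0, 0, 0]
    - [0, 0, 0.2, 0, 0, 0]
    - [0.003, 0, 0.27, 0, 0, 0]
    - [0.005, 0, 0.297, 0, 0, 0]
    - [0.005, 0, 0.297, 0, 0, 0]

```text
t: 3.28
tool_pos: [0.4769, 0.2039, 0.2455]
orientation: [2.901, 1.207, -0.0]
force: [0.1, -0.5, -0.6]
opening: 0.0399
gripper_force: 0.0
```

Call:
arm_command:
  increments:
    - [0, 0, 0, 0, 0, 0]
    - [0, 0, 0, 0, 0, 0]
    - [0, 0, 0, 0, 0, 0]
    - [0, 0, 0, 0, 0, 0]
    - [0, 0, 0, 0, 0, 0]
  fingers: 1
  force: 50

```text
t: 3.9
tool_pos: [0.4768, 0.2042, 0.2459]
orientation: [-2.9, -1.207, -0.001]
force: [-3.2, 2.2, 6.1]
opening: 0.0193
gripper_force: 50.0
```

Run:
```python
from h import *
s=read_state()
for k in s: print(k,np.round(s[k],4))
c=cam('wrist');cv2.imwrite('pics/w2.png',c['image'][:,:,::-1])
c=cam('scene');cv2.imwrite('pics/s2.png',cv2.resize(c['image'][130:250,270:430,::-1],(800,600),interpolation=cv2.INTER_CUBIC))
s=read_state();print(s['opening'],s['force'])
```

```text
t 3.9
q [3.0550e-01 4.9600e-02 1.8750e+00 6.0000e-04 1.2165e+00 1.0876e+00]
dq [ 0.0007  0.0001  0.0004  0.0004 -0.0014 -0.0004]
joint_torque [-1.93190e+00 -4.49071e+01 -4.32910e+01 -1.12050e+00 -9.27400e-01
 -8.20000e-03]
tool_pos [0.4768 0.2042 0.2459]
orientation [-2.9001e+00 -1.2066e+00 -9.0000e-04]
force [-3.159   2.1904  6.0547]
wrist_torque [ 0.3758  0.5629 -0.014 ]
gripper_force 49.9798
opening 0.0193
0.019214490817436616 [-3.15447303  2.80947832  5.435855  ]
```

View pics/s2.png

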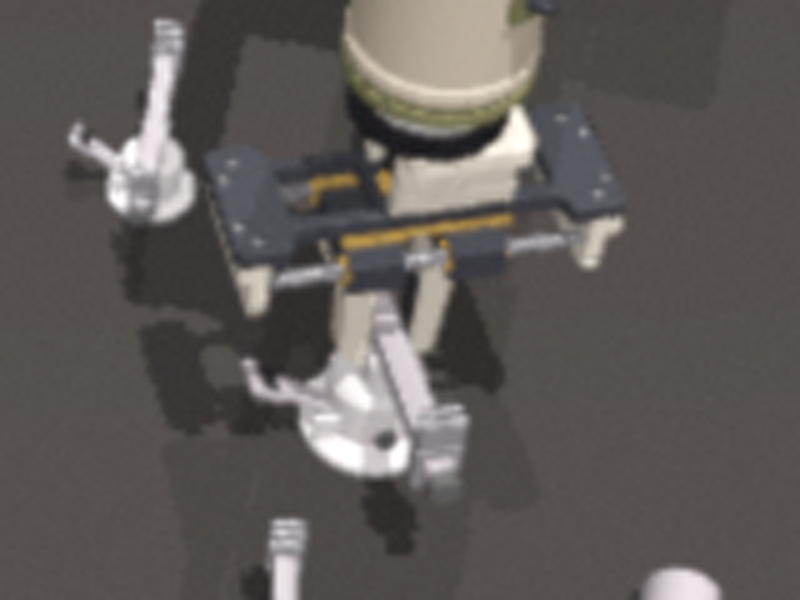

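Opening stops at 19 mm with a 6 N upward push: the picture shows the fingers (355,360)/(430,340) round the rail, so the tips are probably on the neck below it. I'll open, rise a little and grip again.

Call:
arm_command:
  increments:
    - [0, 0, 0, 0, 0, 0]
    - [0, 0, 0, 0, 0, 0]
    - [0, 0, -0.02, 0, 0, 0]
    - [0, 0, -0.04, 0, 0, 0]
    - [0, 0, -0.04, 0, 0, 0]
  fingers: 0.2

```text
t: 4.62
tool_pos: [0.4771, 0.2039, 0.254]
orientation: [2.901, 1.206, 0.002]
force: [-0.4, 0.0, -0.2]
opening: 0.0371
gripper_force: 0.0
```

Call:
arm_command:
  increments:
    - [0, 0, 0, 0, 0, 0]
    - [0, 0, 0, 0, 0, 0]
    - [0, 0, 0, 0, 0, 0]
    - [0, 0, 0, 0, 0, 0]
    - [0, 0, 0, 0, 0, 0]
  fingers: 1
  force: 40

```text
t: 5.25
tool_pos: [0.4766, 0.204, 0.2532]
orientation: [-2.9, -1.207, 0.001]
force: [-1.5, 1.8, 0.3]
opening: 0.0185
gripper_force: 40.0
```

Run:
```python
from h import *
c=cam('wrist');cv2.imwrite('pics/w3.png',cv2.resize(c['image'][60:300,90:410,::-1],(800,600),interpolation=cv2.INTER_CUBIC))
s=read_state();print(s['opening'],s['force'],s['wrist_torque'])
```

```text
0.01854652603147831 [-2.56529484  2.44920362  0.60904637] [ 0.33675139  0.35113509 -0.05015802]
```

View pics/w3.png

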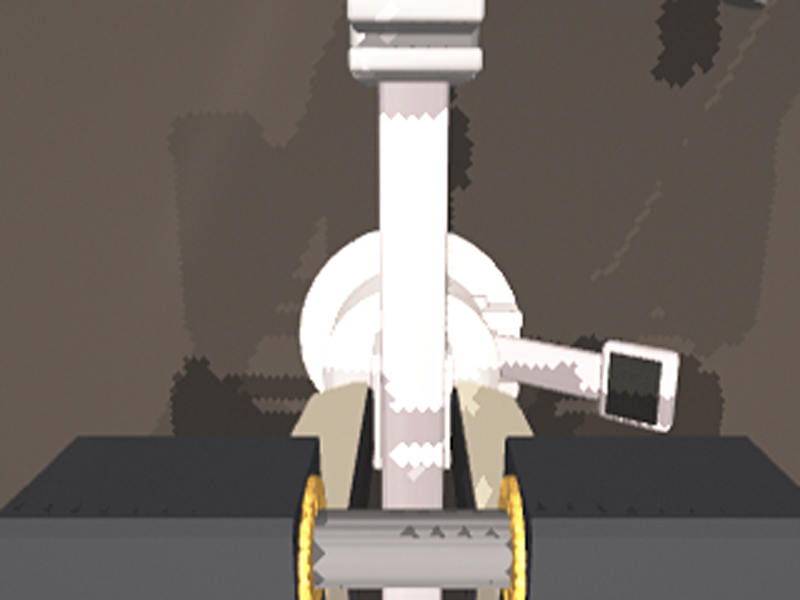

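Wrist crop: the rail is parallel between the fingers, with slightly wider neck cheeks beneath it at (375-452, 460), which explains the 18.5 mm opening. The grip is square and centred, so I'll lift and check the weight.

Call:
arm_command:
  increments:
    - [0, 0, -0.01, 0, 0, 0]
    - [0, 0, -0.03, 0, 0, 0]
    - [0, 0, -0.07, 0, 0, 0]
    - [0, 0, -0.12, 0, 0, 0]
    - [0, 0, -0.15, 0, 0, 0]

```text
t: 5.92
tool_pos: [0.4771, 0.204, 0.2846]
orientation: [2.901, 1.206, 0.002]
force: [-0.8, 0.8, -6.1]
opening: 0.0185
gripper_force: 40.0
```

Call:
arm_command:
  increments:
    - [0, 0, -0.1, 0, 0, 0]
    - [0, 0, -0.25, 0, 0, 0]
    - [0, 0, -0.45, 0, 0, 0]
    - [0, 0, -0.6, 0, 0, 0]
    - [0, 0, -0.65, 0, 0, 0]

```text
t: 6.55
tool_pos: [0.4772, 0.204, 0.4161]
orientation: [2.9, 1.206, 0.007]
force: [0.4, -0.1, -6.7]
opening: 0.0181
gripper_force: 40.0
```

Run:
```python
from h import *
s=read_state();p=np.array(s['tool_pos']);M=R.from_rotvec(s['orientation']).as_matrix()
print(p,s['force'],s['wrist_torque'],s['opening'],(M.T@(np.array([.572,-.144,p[2]])-p)/.2).round(4))
```

```text
[0.47724572 0.20401087 0.41613806] [ 0.35361037 -0.08928043 -6.73206274] [-0.01584721 -0.01195295 -0.01580418] 0.018063624854120996 [-9.0000e-01  1.5628e+00 -2.0000e-04]
```

Call:
arm_command:
  increments:
    - [-0.05, 0.09, 0, 0, 0, 0]
    - [-0.15, 0.26, 0, 0, 0, 0]
    - [-0.25, 0.435, 0, 0, 0, 0]
    - [-0.35, 0.608, 0, 0, 0, 0]
    - [-0.45, 0.781, 0, 0, 0, 0]

```text
t: 7.18
tool_pos: [0.524, 0.0287, 0.412]
orientation: [-2.9, -1.206, 0.003]
force: [0.2, 0.5, -5.8]
opening: 0.0181
gripper_force: 40.0
```

Call:
arm_command:
  increments:
    - [-0.12, 0.21, 0, 0, 0, 0]
    - [-0.25, 0.435, 0, 0, 0, 0]
    - [-0.37, 0.643, 0, 0, 0, 0]
    - [-0.45, 0.781, 0, 0, 0, 0]
    - [-0.45, 0.781, 0, 0, 0, 0]

```text
t: 7.8
tool_pos: [0.5713, -0.1463, 0.4115]
orientation: [-2.902, -1.202, 0.003]
force: [-0.4, 0.1, -5.8]
opening: 0.0182
gripper_force: 40.0
```

Run:
```python
from h import *
import pickle
S=cam('scene');T=cam('top');pickle.dump((S,T),open('hover.pkl','wb'))
def crop(c,x,y,w,h): return cv2.resize(c['image'][y:y+h,x:x+w,::-1],(400,500),interpolation=cv2.INTER_CUBIC)
cv2.imwrite('pics/hover.png',np.hstack([crop(S,165,90,80,100),crop(T,275,148,80,100)]))
s=read_state();p=np.array(s['tool_pos']);print(p,s['orientation'],s['force'])
M=R.from_rotvec(s['orientation']).as_matrix();print((M.T@(np.array([.572,-.144,p[2]])-p)/.2).round(4))
```

```text
[ 0.57117966 -0.14400859  0.41191065] [-2.89931475e+00 -1.20465620e+00  2.35503435e-03] [-0.30412133  0.21354871 -5.64973954]
[ 0.0029  0.0029 -0.    ]
```

View pics/hover.png

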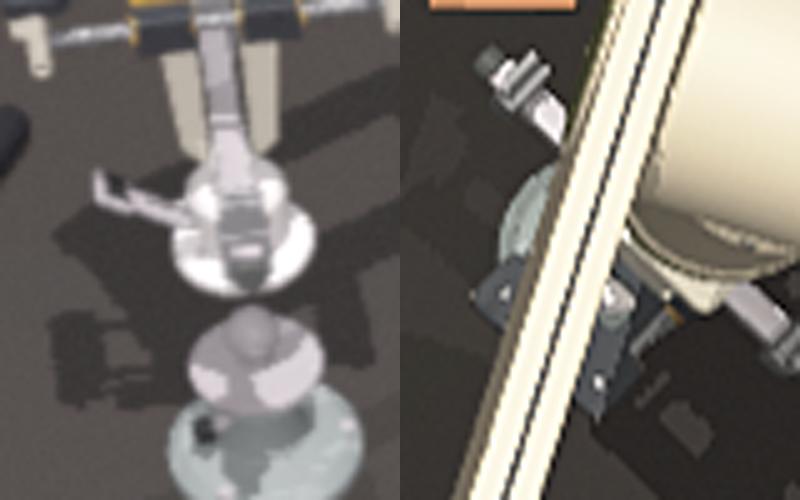

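Hover picture (scene half): rim ellipse spans x 172-317, bottom 297; collar spans x 188-326, bottom about 415; ball at (255,333). I'll compare these with projected circles.

Run:
```python
from h import *
import pickle
np.set_printoptions(precision=4,suppress=True)
S,T=pickle.load(open('hover.pkl','rb'))
a=np.linspace(0,2*np.pi,200)
def ext(cx,cy,z,r=.036):
    q=np.array([proj(S,[cx+r*np.cos(t),cy+r*np.sin(t),z]) for t in a])
    q=(q-[165,90]+.5)*5-.5; return q.min(0),q.max(0)
print('rim  seen x172-317 bot297',ext(.5712,-.144,.159))
print('rim  z .162',ext(.5712,-.144,.162))
print('collar seen x188-326 y307-415',ext(.572,-.144,.0765), ext(.572,-.144,.070))
print('ball z',(proj(S,[.572,-.144,.098])-[165,90]+.5)*5-.5)
```

```text
rim  seen x172-317 bot297 (array([171.8521, 200.102 ]), array([310.9945, 295.9937]))
rim  z .162 (array([171.2353, 195.8412]), array([310.6341, 291.7488]))
collar seen x188-326 y307-415 (array([187.0288, 312.3865]), array([319.5145, 407.7133])) (array([188.237 , 320.7211]), array([320.2218, 415.9847]))
ball z [250.094  331.2649]
```

Call:
arm_command:
  increments:
    - [0.003, 0.003, 0.05, 0, 0, 0]
    - [0.003, 0.003, 0.13, 0, 0, 0]
    - [0.003, 0.003, 0.21, 0, 0, 0]
    - [0.003, 0.003, 0.27, 0, 0, 0]
    - [0.003, 0.003, 0.29, 0, 0, 0]

```text
t: 8.52
tool_pos: [0.5719, -0.1438, 0.3537]
orientation: [-2.899, -1.206, 0.003]
force: [-0.2, -0.0, -6.0]
opening: 0.0183
gripper_force: 40.0
```

Call:
arm_command:
  increments:
    - [0, 0, 0.005, 0, 0, 0]
    - [0, 0, 0.01, 0, 0, 0]
    - [0, 0, 0.015, 0, 0, 0]
    - [0, 0, 0.02, 0, 0, 0]
    - [0, 0, 0.02, 0, 0, 0]

```text
t: 9.15
tool_pos: [0.5723, -0.144, 0.3513]
orientation: [-2.901, -1.206, -0.0]
force: [0.2, 0.1, -5.6]
opening: 0.0185
gripper_force: 40.0
```

Call:
arm_command:
  increments:
    - [0, 0, 0.005, 0, 0, 0]
    - [0, 0, 0.01, 0, 0, 0]
    - [0, 0, 0.015, 0, 0, 0]
    - [0, 0, 0.02, 0, 0, 0]
    - [0, 0, 0.02, 0, 0, 0]

```text
t: 9.78
tool_pos: [0.5723, -0.144, 0.3472]
orientation: [-2.901, -1.207, 0.0]
force: [-1.2, -0.6, -6.0]
opening: 0.0184
gripper_force: 40.0
```

Call:
arm_command:
  increments:
    - [0, 0, 0.003, 0, 0, 0]
    - [0, 0, 0.006, 0, 0, 0]
    - [0, 0, 0.01, 0, 0, 0]
    - [0, 0, 0.01, 0, 0, 0]
    - [0, 0, 0.01, 0, 0, 0]

```text
t: 10.4
tool_pos: [0.5723, -0.144, 0.3453]
orientation: [-2.901, -1.206, 0.0]
force: [-0.4, 0.7, -5.9]
opening: 0.0181
gripper_force: 40.0
```

Call:
arm_command:
  increments:
    - [0, 0, 0.003, 0, 0, 0]
    - [0, 0, 0.006, 0, 0, 0]
    - [0, 0, 0.01, 0, 0, 0]
    - [0, 0, 0.01, 0, 0, 0]
    - [0, 0, 0.01, 0, 0, 0]

```text
t: 11.02
tool_pos: [0.5723, -0.144, 0.3433]
orientation: [-2.901, -1.207, 0.0]
force: [0.9, -0.4, -5.2]
opening: 0.0181
gripper_force: 40.0
```

Call:
arm_command:
  increments:
    - [0, 0, 0.003, 0, 0, 0]
    - [0, 0, 0.006, 0, 0, 0]
    - [0, 0, 0.008, 0, 0, 0]
    - [0, 0, 0.008, 0, 0, 0]
    - [0, 0, 0.008, 0, 0, 0]

```text
t: 11.65
tool_pos: [0.5723, -0.144, 0.3417]
orientation: [2.901, 1.207, 0.0]
force: [-0.0, 0.3, -5.4]
opening: 0.0182
gripper_force: 40.0
```

Call:
arm_command:
  increments:
    - [0, 0, 0.003, 0, 0, 0]
    - [0, 0, 0.006, 0, 0, 0]
    - [0, 0, 0.008, 0, 0, 0]
    - [0, 0, 0.008, 0, 0, 0]
    - [0, 0, 0.008, 0, 0, 0]

```text
t: 12.28
tool_pos: [0.5724, -0.144, 0.3405]
orientation: [2.9, 1.206, 0.001]
force: [-0.5, 0.2, -0.8]
opening: 0.0181
gripper_force: 40.0
```

Call:
arm_command:
  increments:
    - [0, 0, 0.003, 0, 0, 0]
    - [0, 0, 0.006, 0, 0, 0]
    - [0, 0, 0.008, 0, 0, 0]
    - [0, 0, 0.008, 0, 0, 0]
    - [0, 0, 0.008, 0, 0, 0]

```text
t: 12.9
tool_pos: [0.5724, -0.1441, 0.3389]
orientation: [2.9, 1.206, 0.001]
force: [0.3, 0.3, 2.5]
opening: 0.0184
gripper_force: 40.0
```

Call:
arm_command:
  increments:
    - [0, 0, 0.003, 0, 0, 0]
    - [0, 0, 0.006, 0, 0, 0]
    - [0, 0, 0.008, 0, 0, 0]
    - [0, 0, 0.008, 0, 0, 0]
    - [0, 0, 0.008, 0, 0, 0]

```text
t: 13.52
tool_pos: [0.5722, -0.144, 0.3366]
orientation: [-2.9, -1.206, 0.001]
force: [-0.1, -0.6, -0.2]
opening: 0.0183
gripper_force: 40.0
```

Call:
arm_command:
  increments:
    - [0, 0, 0.003, 0, 0, 0]
    - [0, 0, 0.006, 0, 0, 0]
    - [0, 0, 0.008, 0, 0, 0]
    - [0, 0, 0.008, 0, 0, 0]
    - [0, 0, 0.008, 0, 0, 0]

```text
t: 14.15
tool_pos: [0.5721, -0.144, 0.3347]
orientation: [-2.9, -1.206, 0.001]
force: [0.9, -1.0, -3.7]
opening: 0.0179
gripper_force: 40.0
```

Call:
arm_command:
  increments:
    - [0, 0, 0.003, 0, 0, 0]
    - [0, 0, 0.005, 0, 0, 0]
    - [0, 0, 0.006, 0, 0, 0]
    - [0, 0, 0.006, 0, 0, 0]
    - [0, 0, 0.006, 0, 0, 0]

```text
t: 14.78
tool_pos: [0.5723, -0.144, 0.3339]
orientation: [-2.901, -1.206, 0.0]
force: [1.3, -1.3, -5.0]
opening: 0.0184
gripper_force: 40.0
```

Call:
arm_command:
  increments:
    - [0, 0, 0.002, 0, 0, 0]
    - [0, 0, 0.004, 0, 0, 0]
    - [0, 0, 0.005, 0, 0, 0]
    - [0, 0, 0.005, 0, 0, 0]
    - [0, 0, 0.005, 0, 0, 0]

```text
t: 15.4
tool_pos: [0.5722, -0.1438, 0.3326]
orientation: [-2.9, -1.206, 0.001]
force: [0.3, -0.2, -5.8]
opening: 0.0183
gripper_force: 40.0
```

Call:
arm_command:
  increments:
    - [0, 0, 0.002, 0, 0, 0]
    - [0, 0, 0.004, 0, 0, 0]
    - [0, 0, 0.004, 0, 0, 0]
    - [0, 0, 0.004, 0, 0, 0]
    - [0, 0, 0.004, 0, 0, 0]

```text
t: 16.02
tool_pos: [0.5722, -0.144, 0.3321]
orientation: [-2.9, -1.207, 0.001]
force: [1.1, -0.3, -9.8]
opening: 0.0186
gripper_force: 40.0
```

Call:
arm_command:
  increments:
    - [0, 0, 0.002, 0, 0, 0]
    - [0, 0, 0.004, 0, 0, 0]
    - [0, 0, 0.004, 0, 0, 0]
    - [0, 0, 0.004, 0, 0, 0]
    - [0, 0, 0.004, 0, 0, 0]

```text
t: 16.65
tool_pos: [0.5721, -0.144, 0.3311]
orientation: [-2.9, -1.206, 0.001]
force: [0.2, 0.3, -9.3]
opening: 0.0187
gripper_force: 40.0
```

Call:
arm_command:
  increments:
    - [0, 0, 0.002, 0, 0, 0]
    - [0, 0, 0.003, 0, 0, 0]
    - [0, 0, 0.003, 0, 0, 0]
    - [0, 0, 0.003, 0, 0, 0]
    - [0, 0, 0.003, 0, 0, 0]

```text
t: 17.27
tool_pos: [0.5722, -0.1439, 0.3307]
orientation: [-2.9, -1.207, 0.0]
force: [2.5, 1.4, -9.9]
opening: 0.0182
gripper_force: 40.0
```

Call:
arm_command:
  increments:
    - [0, 0, 0.001, 0, 0, 0]
    - [0, 0, 0.002, 0, 0, 0]
    - [0, 0, 0.002, 0, 0, 0]
    - [0, 0, 0.002, 0, 0, 0]
    - [0, 0, 0.002, 0, 0, 0]

```text
t: 17.9
tool_pos: [0.5723, -0.144, 0.3306]
orientation: [-2.901, -1.207, -0.0]
force: [0.4, 1.9, -6.8]
opening: 0.0187
gripper_force: 40.0
```

Call:
arm_command:
  increments:
    - [0, 0, 0.001, 0, 0, 0]
    - [0, 0, 0.002, 0, 0, 0]
    - [0, 0, 0.002, 0, 0, 0]
    - [0, 0, 0.002, 0, 0, 0]
    - [0, 0, 0.002, 0, 0, 0]

```text
t: 18.52
tool_pos: [0.5723, -0.144, 0.3304]
orientation: [2.9, 1.206, 0.0]
force: [-1.6, 2.0, -1.4]
opening: 0.0185
gripper_force: 40.0
```

Call:
arm_command:
  increments:
    - [0, 0, 0.001, 0, 0, 0]
    - [0, 0, 0.002, 0, 0, 0]
    - [0, 0, 0.002, 0, 0, 0]
    - [0, 0, 0.002, 0, 0, 0]
    - [0, 0, 0.002, 0, 0, 0]

```text
t: 19.15
tool_pos: [0.5724, -0.144, 0.3303]
orientation: [2.9, 1.206, 0.001]
force: [-3.2, 3.5, 4.0]
opening: 0.0187
gripper_force: 40.1
```

The force dipped while the catch pulled the head in, then rose steeply with no travel, so the head is home (rim about 77 mm). Letting go and rising.

Call:
arm_command:
  increments:
    - [0, 0, -0.002, 0, 0, 0]
    - [0, 0, -0.002, 0, 0, 0]
    - [0, 0, -0.002, 0, 0, 0]
    - [0, 0, -0.002, 0, 0, 0]
    - [0, 0, -0.002, 0, 0, 0]

```text
t: 19.77
tool_pos: [0.5724, -0.144, 0.3303]
orientation: [2.9, 1.206, 0.0]
force: [-1.9, 3.0, 2.1]
opening: 0.0184
gripper_force: 40.0
```

Call:
arm_command:
  increments:
    - [0, 0, 0, 0, 0, 0]
    - [0, 0, 0, 0, 0, 0]
    - [0, 0, 0, 0, 0, 0]
    - [0, 0, 0, 0, 0, 0]
    - [0, 0, -0.005, 0, 0, 0]
  fingers: 0.2

```text
t: 20.4
tool_pos: [0.5723, -0.144, 0.331]
orientation: [-2.901, -1.206, 0.0]
force: [0.0, 0.3, -0.6]
opening: 0.037
gripper_force: 0.0
```

Call:
arm_command:
  increments:
    - [0, 0, -0.05, 0, 0, 0]
    - [0, 0, -0.13, 0, 0, 0]
    - [0, 0, -0.23, 0, 0, 0]
    - [0, 0, -0.33, 0, 0, 0]
    - [0, 0, -0.4, 0, 0, 0]

```text
t: 21.02
tool_pos: [0.5725, -0.1441, 0.4136]
orientation: [2.899, 1.206, 0.003]
force: [-0.6, -0.3, 0.5]
opening: 0.0373
gripper_force: 0.0
```

Run:
```python
from h import *
S=cam('scene')
cv2.imwrite('pics/rel.png',cv2.resize(S['image'][90:190,165:245,::-1],(480,600),interpolation=cv2.INTER_CUBIC))
s=read_state();p=np.array(s['tool_pos']);print(p,s['force'])
M=R.from_rotvec(s['orientation']).as_matrix();x=M[:,1]*[1,1,0]
t=np.array([.5722,-.144,p[2]])+.068*x;print(x,(M.T@(t-p)/.2).round(4))
for z,r in ((.0773,.0),(.0773+.053,.057),(.0773+.084,0)): print(((proj(S,np.array([.5722,-.144,z])+r*x)-[165,90]+.5)*6-.5).round(1))
```

```text
[ 0.57278525 -0.14415041  0.41535941] [ 0.12975515 -0.00279827  2.08431594]
[ 0.70922825 -0.70496689  0.        ] [-0.0015  0.3374  0.0014]
[303.7 430.2]
[164.2 362.7]
[288.  294.1]
```

View pics/rel.png

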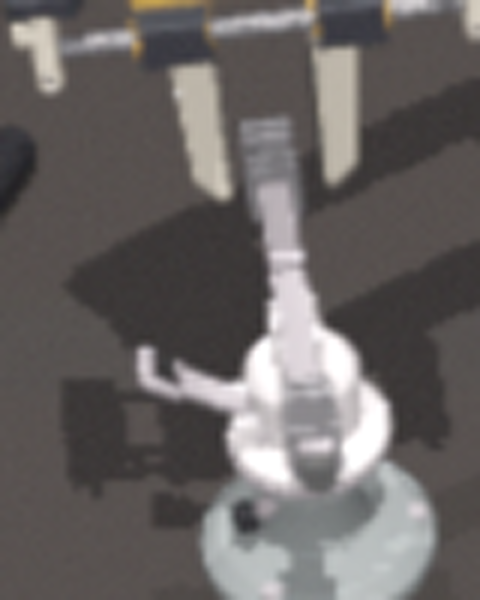

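Release picture: the head sits upright, its rim covering the collar around (308,440), and the lever paddle is raised at (155,370). Next, close the fingers and move over the paddle.

Call:
arm_command:
  increments:
    - [0, 0.06, 0, 0, 0, 0]
    - [0, 0.15, 0, 0, 0, 0]
    - [0, 0.25, 0, 0, 0, 0]
    - [0, 0.33, 0, 0, 0, 0]
    - [0, 0.34, 0, 0, 0, 0]
  fingers: 1
  force: 20

```text
t: 21.7
tool_pos: [0.6209, -0.1929, 0.4093]
orientation: [-2.9, -1.205, 0.003]
force: [0.2, 0.3, 0.0]
opening: 0.0004
gripper_force: 0.0
```

Call:
arm_command:
  increments:
    - [0, 0, 0.08, 0, 0, 0]
    - [0, 0, 0.2, 0, 0, 0]
    - [0, 0, 0.32, 0, 0, 0]
    - [0, 0, 0.4, 0, 0, 0]
    - [0, 0, 0.42, 0, 0, 0]

```text
t: 22.32
tool_pos: [0.6199, -0.1915, 0.3251]
orientation: [-2.899, -1.206, 0.003]
force: [-0.4, -0.8, 1.2]
opening: 0.0005
gripper_force: 0.0
```

Call:
arm_command:
  increments:
    - [0, 0, 0.01, 0, 0, 0]
    - [0, 0, 0.02, 0, 0, 0]
    - [0, 0, 0.03, 0, 0, 0]
    - [0, 0, 0.035, 0, 0, 0]
    - [0, 0, 0.035, 0, 0, 0]

```text
t: 22.95
tool_pos: [0.6205, -0.192, 0.3202]
orientation: [2.901, 1.207, 0.0]
force: [-0.4, 0.4, 0.6]
opening: 0.0003
gripper_force: 0.0
```

Call:
arm_command:
  increments:
    - [0, 0, 0.01, 0, 0, 0]
    - [0, 0, 0.02, 0, 0, 0]
    - [0, 0, 0.03, 0, 0, 0]
    - [0, 0, 0.035, 0, 0, 0]
    - [0, 0, 0.035, 0, 0, 0]

```text
t: 23.58
tool_pos: [0.6212, -0.1924, 0.3144]
orientation: [2.898, 1.205, 0.003]
force: [3.0, -2.5, 5.9]
opening: 0.0007
gripper_force: 3.6
```

Call:
arm_command:
  increments:
    - [0, 0, 0.01, 0, 0, 0]
    - [0, 0, 0.02, 0, 0, 0]
    - [0, 0, 0.03, 0, 0, 0]
    - [0, 0, 0.035, 0, 0, 0]
    - [0, 0, 0.035, 0, 0, 0]

```text
t: 24.2
tool_pos: [0.6222, -0.1936, 0.3094]
orientation: [2.894, 1.203, 0.009]
force: [9.0, -7.3, 8.1]
opening: 0.0006
gripper_force: 7.1
```

The sideways force shows the paddle's outer edge riding on the finger's bevel, so I'm too far out. I'll back up, come inward, and follow the paddle's arc down.

Call:
arm_command:
  increments:
    - [0, 0, -0.03, 0, 0, 0]
    - [0, 0, -0.07, 0, 0, 0]
    - [0, 0, -0.1, 0, 0, 0]
    - [0, 0, -0.12, 0, 0, 0]
    - [0, 0, -0.12, 0, 0, 0]

```text
t: 24.82
tool_pos: [0.6206, -0.1919, 0.3304]
orientation: [2.9, 1.207, 0.0]
force: [-0.3, 0.7, -0.5]
opening: 0.0003
gripper_force: 0.0
```

Run:
```python
from h import *
S=cam('scene')
cv2.imwrite('pics/lev.png',cv2.resize(S['image'][110:190,165:245,::-1],(600,600),interpolation=cv2.INTER_CUBIC))
s=read_state();p=np.array(s['tool_pos']);print(p,s['force'],s['orientation'])
x=np.array([.709,-.705,0])
print('finger tip',((proj(S,p-[0,0,.186])-[165,110]+.5)*7.5-.5).round(1), 'dist from axis',(p-[.5722,-.144,0])@x,'tip above rim',p[2]-.186-.0773)
for a in (46,40,30,20,10,2):
  r=.021+.0515*np.cos(np.radians(a));z=.0773+.016+.0515*np.sin(np.radians(a))
  print(a,round(r,4),round(z,4),((proj(S,np.array([.5722,-.144,z])+r*x)-[165,110]+.5)*7.5-.5).round(1))
```

```text
[ 0.62049719 -0.1918735   0.3300979 ] [-0.61429683  1.02760022 -0.84994243] [-2.90050998e+00 -1.20665148e+00  7.62461396e-05]
finger tip [169.1 279.3] dist from axis 0.06799352574749346 tip above rim 0.06679789998919038
46 0.0568 0.1303 [206.1 303.3]
40 0.0605 0.1264 [196.9 312.8]
30 0.0656 0.119 [184.8 329.6]
20 0.0694 0.1109 [176.9 347.3]
10 0.0717 0.1022 [173.3 365.4]
2 0.0725 0.0951 [173.7 379.8]
```

View pics/lev.png

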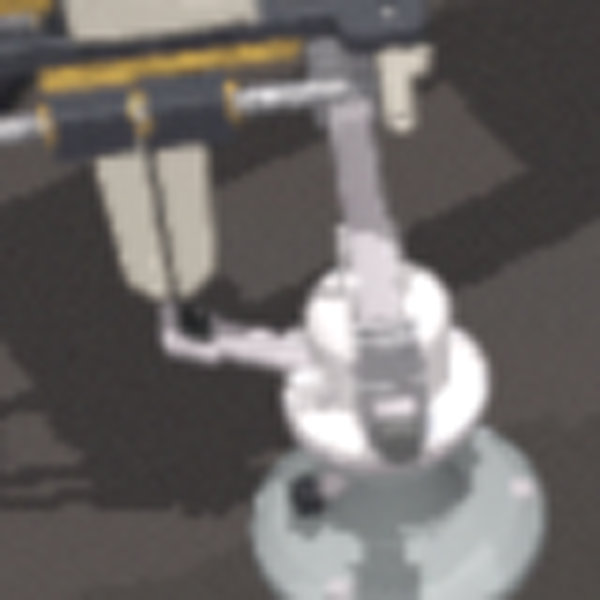

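Lever picture: the paddle's dark top is at (195,322) with a raised lip at its outer edge (168,320), and the fingertip at (160,300) sits over the lip. I need to move about 8 mm inward to land on the dark pad.

Call:
arm_command:
  increments:
    - [0, -0.02, 0, 0, 0, 0]
    - [0, -0.04, 0, 0, 0, 0]
    - [0, -0.04, 0.03, 0, 0, 0]
    - [0, -0.04, 0.06, 0, 0, 0]
    - [0, -0.04, 0.07, 0, 0, 0]

```text
t: 25.5
tool_pos: [0.6146, -0.1863, 0.315]
orientation: [-2.9, -1.206, 0.002]
force: [-0.1, -0.3, 0.8]
opening: 0.0008
gripper_force: 0.0
```

Call:
arm_command:
  increments:
    - [0, 0, 0.006, 0, 0, 0]
    - [0, 0, 0.012, 0, 0, 0]
    - [0, 0, 0.018, 0, 0, 0]
    - [0, 0, 0.02, 0, 0, 0]
    - [0, 0, 0.02, 0, 0, 0]

```text
t: 26.12
tool_pos: [0.6149, -0.1863, 0.3122]
orientation: [-2.901, -1.207, -0.0]
force: [0.2, 1.1, 0.6]
opening: 0.001
gripper_force: 0.0
```

Call:
arm_command:
  increments:
    - [0, 0, 0.006, 0, 0, 0]
    - [0, 0, 0.012, 0, 0, 0]
    - [0, 0, 0.018, 0, 0, 0]
    - [0, 0, 0.02, 0, 0, 0]
    - [0, 0, 0.02, 0, 0, 0]

```text
t: 26.75
tool_pos: [0.6148, -0.1863, 0.3081]
orientation: [-2.901, -1.207, 0.0]
force: [-0.9, -0.2, -0.0]
opening: 0.0002
gripper_force: 0.0
```

Call:
arm_command:
  increments:
    - [0, 0.002, 0.006, 0, 0, 0]
    - [0, 0.004, 0.012, 0, 0, 0]
    - [0, 0.008, 0.018, 0, 0, 0]
    - [0, 0.01, 0.02, 0, 0, 0]
    - [0, 0.01, 0.02, 0, 0, 0]

```text
t: 27.38
tool_pos: [0.6163, -0.1877, 0.3042]
orientation: [2.901, 1.206, 0.0]
force: [-0.0, -0.1, 0.9]
opening: 0.0004
gripper_force: 0.9
```

Call:
arm_command:
  increments:
    - [0, 0.003, 0.006, 0, 0, 0]
    - [0, 0.006, 0.012, 0, 0, 0]
    - [0, 0.01, 0.018, 0, 0, 0]
    - [0, 0.012, 0.025, 0, 0, 0]
    - [0, 0.012, 0.025, 0, 0, 0]

```text
t: 28.0
tool_pos: [0.618, -0.1895, 0.2989]
orientation: [2.901, 1.206, -0.0]
force: [0.3, 0.8, 1.2]
opening: 0.0004
gripper_force: 0.5
```

Call:
arm_command:
  increments:
    - [0, 0.002, 0.006, 0, 0, 0]
    - [0, 0.005, 0.012, 0, 0, 0]
    - [0, 0.008, 0.018, 0, 0, 0]
    - [0, 0.01, 0.025, 0, 0, 0]
    - [0, 0.01, 0.025, 0, 0, 0]

```text
t: 28.62
tool_pos: [0.6193, -0.1909, 0.2939]
orientation: [-2.901, -1.206, 0.0]
force: [0.6, -0.1, 1.5]
opening: -0.0001
gripper_force: 0.4
```

Call:
arm_command:
  increments:
    - [0, 0.002, 0.006, 0, 0, 0]
    - [0, 0.004, 0.012, 0, 0, 0]
    - [0, 0.006, 0.018, 0, 0, 0]
    - [0, 0.008, 0.024, 0, 0, 0]
    - [0, 0.008, 0.024, 0, 0, 0]

```text
t: 29.25
tool_pos: [0.6205, -0.192, 0.2892]
orientation: [2.901, 1.206, -0.0]
force: [1.0, 0.7, 0.2]
opening: 0.0002
gripper_force: 0.4
```

Call:
arm_command:
  increments:
    - [0, 0.001, 0.004, 0, 0, 0]
    - [0, 0.002, 0.008, 0, 0, 0]
    - [0, 0.003, 0.012, 0, 0, 0]
    - [0, 0.004, 0.015, 0, 0, 0]
    - [0, 0.004, 0.015, 0, 0, 0]

```text
t: 29.88
tool_pos: [0.6211, -0.1925, 0.2862]
orientation: [2.901, 1.207, -0.0]
force: [-0.5, 0.9, 1.8]
opening: 0.0005
gripper_force: 0.5
```

Call:
arm_command:
  increments:
    - [0, 0, 0.003, 0, 0, 0]
    - [0, 0, 0.006, 0, 0, 0]
    - [0, 0, 0.009, 0, 0, 0]
    - [0, 0, 0.01, 0, 0, 0]
    - [0, 0, 0.01, 0, 0, 0]

```text
t: 30.5
tool_pos: [0.6212, -0.1926, 0.2845]
orientation: [2.9, 1.206, 0.0]
force: [-0.4, 1.0, 2.3]
opening: 0.0006
gripper_force: 1.0
```

Call:
arm_command:
  increments:
    - [0, 0, 0.003, 0, 0, 0]
    - [0, 0, 0.006, 0, 0, 0]
    - [0, 0, 0.008, 0, 0, 0]
    - [0, 0, 0.008, 0, 0, 0]
    - [0, 0, 0.008, 0, 0, 0]

```text
t: 31.12
tool_pos: [0.6211, -0.1926, 0.2829]
orientation: [2.9, 1.206, 0.0]
force: [1.4, -1.0, 2.8]
opening: 0.0007
gripper_force: 1.2
```

Call:
arm_command:
  increments:
    - [0, 0, 0.002, 0, 0, 0]
    - [0, 0, 0.004, 0, 0, 0]
    - [0, 0, 0.005, 0, 0, 0]
    - [0, 0, 0.005, 0, 0, 0]
    - [0, 0, 0.005, 0, 0, 0]

```text
t: 31.75
tool_pos: [0.6211, -0.1926, 0.2818]
orientation: [2.901, 1.206, 0.0]
force: [0.8, -0.6, 3.5]
opening: 0.0005
gripper_force: 1.4
```

Call:
arm_command:
  increments:
    - [0, 0, 0.002, 0, 0, 0]
    - [0, 0, 0.004, 0, 0, 0]
    - [0, 0, 0.004, 0, 0, 0]
    - [0, 0, 0.004, 0, 0, 0]
    - [0, 0, 0.004, 0, 0, 0]

```text
t: 32.38
tool_pos: [0.6211, -0.1926, 0.281]
orientation: [2.901, 1.206, 0.0]
force: [1.8, -1.6, 3.6]
opening: 0.0003
gripper_force: 1.8
```

Call:
arm_command:
  increments:
    - [0, 0, 0.002, 0, 0, 0]
    - [0, 0, 0.004, 0, 0, 0]
    - [0, 0, 0.004, 0, 0, 0]
    - [0, 0, 0.004, 0, 0, 0]
    - [0, 0, 0.004, 0, 0, 0]

```text
t: 33.0
tool_pos: [0.6212, -0.1925, 0.2807]
orientation: [2.9, 1.207, 0.001]
force: [0.6, -0.8, 6.4]
opening: 0.0006
gripper_force: 3.2
```

Call:
arm_command:
  increments:
    - [0, 0, 0.002, 0, 0, 0]
    - [0, 0, 0.003, 0, 0, 0]
    - [0, 0, 0.003, 0, 0, 0]
    - [0, 0, 0.003, 0, 0, 0]
    - [0, 0, 0.003, 0, 0, 0]

```text
t: 33.62
tool_pos: [0.6212, -0.1925, 0.2805]
orientation: [2.9, 1.206, 0.001]
force: [-0.6, -0.6, 9.4]
opening: 0.0005
gripper_force: 4.4
```

Stop felt at 9.4 N with the paddle level. Retracting and checking.

Call:
arm_command:
  increments:
    - [0, 0, -0.01, 0, 0, 0]
    - [0, 0, -0.03, 0, 0, 0]
    - [0, 0, -0.1, 0, 0, 0]
    - [0, 0, -0.25, 0, 0, 0]
    - [0, 0, -0.45, 0, 0, 0]

```text
t: 34.25
tool_pos: [0.6206, -0.1923, 0.3697]
orientation: [-2.899, -1.206, 0.003]
force: [0.4, -0.2, 0.0]
opening: 0.0005
gripper_force: 0.0
```

Call:
arm_command:
  increments:
    - [0, 0, -0.15, 0, 0, 0]
    - [0, 0.1, -0.3, 0, 0, 0]
    - [0, 0.2, -0.4, 0, 0, 0]
    - [0, 0.25, -0.4, 0, 0, 0]
    - [0, 0.25, -0.4, 0, 0, 0]

```text
t: 34.88
tool_pos: [0.6565, -0.228, 0.4481]
orientation: [-2.9, -1.205, 0.002]
force: [0.2, 0.3, -1.3]
opening: 0.0006
gripper_force: 0.0
```

Run:
```python
from h import *
S=cam('scene')
cv2.imwrite('pics/fin.png',cv2.resize(S['image'][105:195,160:250,::-1],(600,600),interpolation=cv2.INTER_CUBIC))
s=read_state();print(s['tool_pos'],s['force'],s['t'])
x=np.array([.709,-.705,0]);k=600/90
for a in (46,10,2):
  r=.021+.0515*np.cos(np.radians(a));z=.0773+.016+.0515*np.sin(np.radians(a))
  print(a,((proj(S,np.array([.5722,-.144,z])+r*x)-[160,105]+.5)*k-.5).round(1))
```

```text
[ 0.65631087 -0.22759812  0.44768295] [-0.00918899  0.01971896 -0.72454985] 34.925
46 [216.5 302.9]
10 [187.4 358.1]
2 [187.7 370.8]
```

View pics/fin.png

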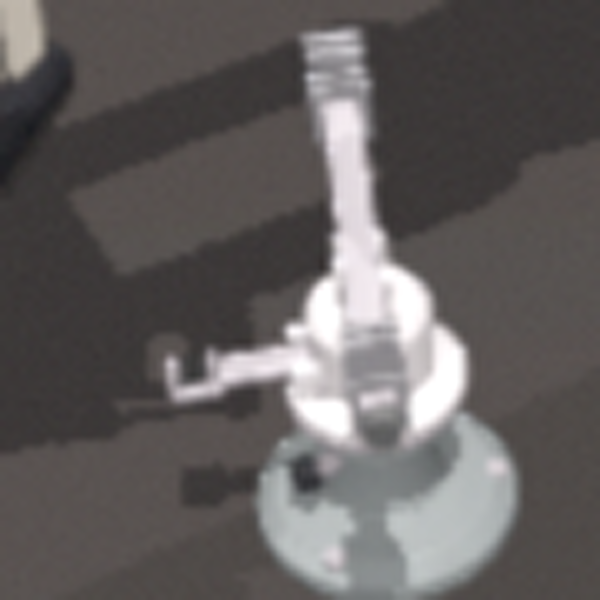

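The last picture shows the head upright on the base and the paddle at about (190,375), matching the fully-down prediction of (188,371). Nothing touches the robot.

```bash
python3 -c "
from plant import *
print(close_job())"
```

```text
the job is handed in; nothing more can be done
None
```

I handed the job in at about 35 s: by feel and the last picture, the head is home on the ball past its catch and the lever is down on its stop. The largest push I read on either was 9.4 N on the lever, though an earlier off-centre try at it also put about 12 N sideways on the fingers.

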